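# Set the rim gauge of a banding wheel

### The job

Set the gauge pointer on the banding wheel: turn the wheel (it has a black finger knob) until the middle of the red high spot stands right under the steel pointer and let go, then turn the brass winged screw clockwise until it bottoms, and back it off a quarter of a turn. Leave the wheel standing there, let go of everything and do not disturb the other things on the bench.

Things in the scene. Friction and masses are not known exactly. Their poses are not given: they have to be found in the camera images.
- banding_wheel_head (a joint): angle (rad) of the banding wheel's round white head (176 mm across, top 98 mm above the bench) about its upright axis. 0: the red high spot is right under the pointer. Grows anticlockwise seen from above; starts between 0.7 and 1.6, can turn from -3.1 to 3.1. It turns very easily (0.01 N m) and stays where it is gently let go
- banding_wheel: the wheel's fixed foot; origin on the wheel's axis at bench height, z up, x towards the gauge stand behind it. Place and yaw vary
- knob (a point): black upright finger knob on the wheel head, to turn it by: a round post 15 mm thick, 48 mm tall from the head, its top 10 mm a 20 mm cap; 68 mm from the wheel's axis, opposite the red high spot. The point is on the knob's axis, 27 mm above the head, 125 mm above the bench: a good height to pinch. It goes round with the head
- high (a point): red high spot: a raised red bar about 24 mm long on the rim of the wheel head, 81 mm from its axis; the point is the middle of its upper face, 102 mm above the bench. It goes round with the head
- gauge: grey gauge stand with steel post, fixed behind the wheel. Origin at bench height, 140 mm from the wheel's axis along the foot's x; same axes. A grey arm, 133 mm up, reaches from the post over the wheel's rim to a sloping aluminium boss 29 mm across with four black ticks a quarter turn apart; a thin steel pointer comes out below it, the winged screw above. Post and arm end below 150 mm
- wing (a point): middle of the brass winged screw: a flat wing 46 mm wide, 10 mm thick, 28 mm tall along the axis, a red mark on one half. Axes turn with it: x along the wing to the red mark, y across the flats (pinch along y), z outwards along the screw's axis, which leans 35 degrees from vertical towards the wheel's middle (the foot's -x). About 163 mm above the bench, 27 mm above the boss; a 9 mm neck below the wing
- screw (a joint): angle of the winged screw (rad). 0: bottomed, a firm stop. Grows as it is backed off, anticlockwise seen from its outer end; a quarter turn off the bottom is 1.57. Starts between 1.2 and 2.6; far stop at 3.1. The wing does not move along its axis; the pointer below goes down 1 mm per rad. Turning takes about 0.05 N m; it stays where it is left
- jar: small blue paint jar with white cap, 45 mm across, 70 mm tall, standing right of the wheel; loose, to be left alone; origin under its centre
- dish: small off-white paint dish, 64 mm across, 26 mm high, standing left of the wheel; loose, to be left alone; origin under its centre
- small_bottle: small brown glass bottle, 40 mm across, 74 mm tall, near the front edge; loose, to be left alone; origin under its centre

How it is judged:
By the outcome, as a careful person would: the job done as asked, in the order asked, and still so for the second after the job is handed in, with the robot touching nothing.
It also fails if it takes over 54 s, if anything falls off the work surface, if the arm or the gripper's body presses on something with over 40 N, if the wrist force passes 120 N, or if a joint passes its speed limit or range.

### The arm

A 6-joint arm with a two-finger parallel gripper is mounted at the origin on a cart in front of the work surface, level with it; the furniture and walls round the work are solid. World frame = base frame: x ahead of the robot, y to its left, z up, the work surface at z = 0. Lengths are in m, angles in degrees, forces in N, time in s.
With the tool pointing down it reaches from about 0.3 to 0.75 m from the base axis. Payload 8.5 kg.
Tool frame: the origin (TCP) lies at the very end of the fingers, on their centre line; the grasp point (between the pads) lies 19 mm behind it; z points along the fingers, y is the line along which they close (so a half turn about z gives the same grasp; the last joint's range is limited). The gripper opens to 85 mm and grips with 20 to 120 N. Pads are 22 mm wide; open, the fingers measure 114 mm over their backs; the gripper's body (76 mm by 85 mm) begins 54 mm behind the grasp point. The pads swing forward as they close: fully open they stand 13 mm farther back than shut.
Start: joints at [61.862, 21.807, 74.336, -0, 83.858, -12.336], TCP at [0.15, 0.529, 0.231] pointing down, gripper open.
Joint ranges: [-178.18, 178.18], [-50.72, 133.34], [12.68, 142.11], [-81.47, 261.47], [9.98, 163.14], [-165.26, 165.26]. Speed limits (degrees/s): [136.94, 136.94, 180, 180, 180, 180].

### API

Orientations are given as a 3x3 rotation matrix whose columns are the frame's x, y, z axes.
In Python, from rig import env, optics, spotter gives the robot as it stands.
- The arm moves only by the shell command python3 -m crank 'ROWS' [FORCE]. ROWS is JSON, one flat list of numbers, 5 for each row, row after row: the finger opening in cm, from 0 to 8.54, then the shift along the tool's x, y, z in cm, then the turn about the tool's z in rad. A call has exactly 8 rows; each row shifts and turns the commanded pose from where the row before left it, along the tool's axes as they then stand; what a row does not reach is not made up. A row lasts 1/12 s, in which the tool goes at most 41.7 mm and 7.16 degrees, less where a joint would pass 70% of its speed; a pose out of reach is approached as far as the arm can. A call is refused whole if a number of a shift passes 4.17 or a number of a turn 0.125, either way. A call with a gripper value outside its range is refused whole. The fingers move at their own pace and stop on an object; FORCE is the grip in N (left out, the last holds). Time passes only in rows, so rows that do not move let the fingers close, or fill a call up. It gives the time, the measured TCP pose, the force, the opening and the grip force at its end, in the units of the state.
- env.observe(): the state, without advancing time (a new reading comes with each control period).
- optics.get_image(name): name is "scene" or "top" or "wrist"; returns a dict with "color" (400x640x3 uint8, red, green, blue), "intrinsics" (3x3 intrinsics, pixels), "pose" (4x4, takes a point from camera to world coordinates). Camera axes: x right, y up, looking along -z (the intrinsics and any distortion apply to the point x, -y, -z); pixel columns grow to the right and rows downward; lengths in m; the calibration is good to about 2 mm. A picture is of the moment at which its call begins. There is no depth.
- env.close_job(): hands the job in; it is judged then, once.
Trained networks look in a picture, given as the dict that the camera call returned (one of the last four; its "shot" number tells which), for a name from the list of things; names that differ only in an ending like _2 or _b are one class to them, and where a whole thing is asked for, a point or a joint stands for the part that bears it (a point fixed in the world has none). Each returns a list of dicts, best first, with "score" (0 to 1); they miss things now and then, are a little off and sometimes report something else, mostly with a low value. They report only what shows in the picture. A call takes as long as a camera call.
- spotter.look_for(picture, query): "at" ([column, row] as shares, 0 to 1, of the picture: columns of its width, rows of its height, amid what is visible of it).
The state is a dict: "time_s": time; "q": joint angles; "qvel": joint speeds; "joint_efforts": joint torques, N m; "position": TCP position; "tool_rot": TCP orientation; "ft_force": force on the tool from outside, world axes, zero at the start; "wrist_torque": the same for the moment, N m; "grip_width": finger opening in m; "gripper_force": force on a finger pad.
Only numpy, scipy, OpenCV 4.12 (cv2) and the standard library are available. Lean on these libraries where they do the work, as an engineer would, in place of code of your own. Each camera call takes 0.05 s, during which the arm holds its last target. There are 200 camera calls.

## Working session

There is one attempt and no reset: what is moved stays moved. The work goes in short steps, Python scripts to look and compute and a shell command to move; the robot and the scene stay as the last step left them, time stands still between calls to the robot, and variables do not carry over. Pictures are saved under pics/ and viewed, at most 10 in all, crops included, and the job is handed in when it is done.

```bash
mkdir -p pics; ls
cat > h.py <<'E'
import numpy as np, cv2
from rig import env, optics, spotter
def shot(cam,name=None):
    p=optics.get_image(cam)
    if name: cv2.imwrite(f'pics/{name}.png',cv2.cvtColor(p['color'],cv2.COLOR_RGB2BGR))
    return p
def ray(p,uv):
    K=np.array(p['intrinsics']);T=np.array(p['pose'])
    d=np.linalg.inv(K)@np.array([uv[0],uv[1],1.]); d=T[:3,:3]@(d*[1,-1,-1])
    return T[:3,3],d/np.linalg.norm(d)
def onz(p,uv,z):
    o,d=ray(p,uv); return o+d*(z-o[2])/d[2]
def proj(p,X):
    T=np.array(p['pose']);c=T[:3,:3].T@(np.array(X)-T[:3,3]);u=np.array(p['intrinsics'])@(c*[1,-1,-1]);return u[:2]/u[2]
def find(p,q,n=2):
    return [(np.round(np.array(r['at'])*[640,400],1),round(r['score'],2)) for r in spotter.look_for(p,q)[:n]]
def tri(rays):
    A=0;b=0
    for o,d in rays:
        M=np.eye(3)-np.outer(d,d);A=A+M;b=b+M@o
    return np.linalg.solve(A,b)
E
python3 - <<'E'
from h import *
s=env.observe();print(s['time_s'],s['position'],s['tool_rot'],s['grip_width'])
t=shot('top','top1');c=shot('scene','scene1')
print([k for k in t])
Z=dict(knob=.125,high=.102,wing=.163,gauge=.0,banding_wheel_head=.098,jar=.07,dish=.026,small_bottle=.074)
for q in Z:
    a=find(t,q);b=find(c,q)
    print(q,a,b)
    if a: print('  top@z',onz(t,a[0][0],Z[q]).round(3), ' tri',tri([ray(t,a[0][0]),ray(c,b[0][0])]).round(3) if b else '')
E
python3 - <<'E'
import cv2,numpy as np
a=cv2.imread('pics/top1.png');b=cv2.imread('pics/scene1.png')
E
```

```text
pics
0.0 [0.149634   0.528923   0.23072024] [[-9.62200313e-01  2.72341826e-01 -6.97821207e-04]
 [ 2.72342546e-01  9.62199438e-01 -1.33384567e-03]
 [ 3.08181208e-04 -1.47347312e-03 -9.99998867e-01]] 0.08529823664159476
['color', 'intrinsics', 'pose', 'shot']
knob [(array([352.2, 208.9]), 0.95)] [(array([360.3, 222.7]), 0.89)]
  top@z [ 0.526 -0.089  0.125]  tri [ 0.536 -0.093  0.086]
high [(array([352.8, 211.2]), 0.95), (array([350.9, 208.5]), 0.37)] [(array([361.8, 222.9]), 0.9)]
  top@z [ 0.524 -0.092  0.102]  tri [ 0.532 -0.097  0.089]
wing [(array([358.3, 189.8]), 0.54)] [(array([378. , 186.7]), 0.69)]
  top@z [ 0.571 -0.103  0.163]  tri [ 0.573 -0.104  0.163]
gauge [(array([361.4, 167. ]), 0.91), (array([351.1, 211. ]), 0.7)] [(array([411.7, 204.6]), 0.93)]
  top@z [ 0.68  -0.125  0.   ]  tri [ 0.661 -0.123  0.088]
banding_wheel_head [(array([356.2, 209.9]), 0.81)] [(array([357. , 221.8]), 0.66)]
  top@z [ 0.529 -0.102  0.098]  tri [ 0.527 -0.1    0.097]
jar [(array([397.8, 216.3]), 0.5)] [(array([402.8, 278.3]), 0.86)]
  top@z [ 0.518 -0.221  0.07 ]  tri [ 0.525 -0.227  0.025]
dish [(array([307. , 214.6]), 0.88)] [(array([310.1, 222.8]), 0.59)]
  top@z [0.527 0.035 0.026]  tri [0.522 0.038 0.029]
small_bottle [(array([221.4, 264.7]), 0.61)] [(array([202.7, 205.4]), 0.93)]
  top@z [0.374 0.266 0.074]  tri [0.379 0.274 0.029]
```

View pics/top1.png

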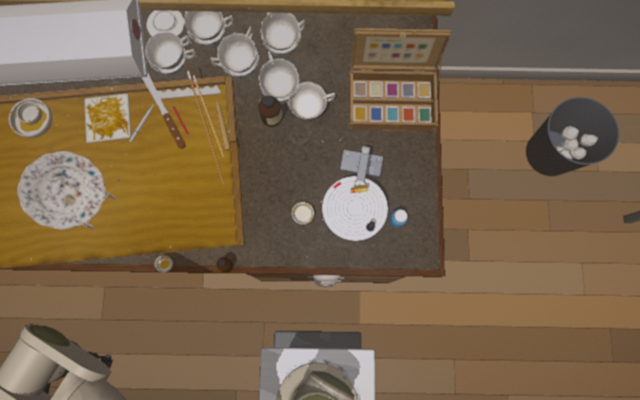

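View pics/scene1.png

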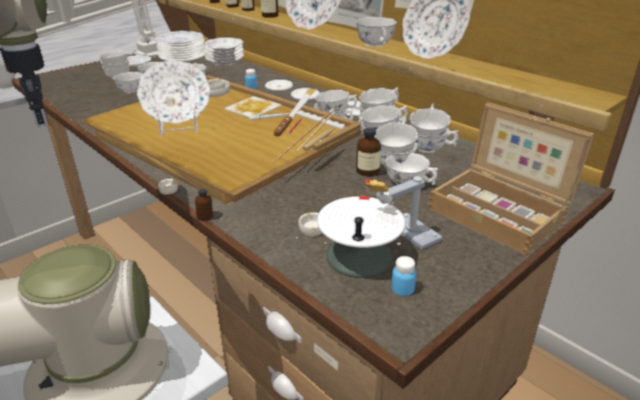

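The top view shows the wheel head centred near (355,208), the red spot at (337,185), knob at (371,225), wing at (360,188), and gauge foot at (361,163). The jar is at (400,217), the dish at (303,213). The scene view agrees, with the knob at (358,230) and the wing at (377,184).

Run:
```python
from h import *
t=shot('top');c=shot('scene')
im=t['color'].astype(int)
m=((im.min(2)>150)).astype(np.uint8); m[:, :315]=0;m[:,392:]=0;m[:172]=0;m[245:]=0
cn=max(cv2.findContours(m,0,1)[0],key=cv2.contourArea)
e=cv2.fitEllipse(cv2.convexHull(cn));print(e)
C=onz(t,e[0],.098);print('wheel C',C.round(4))
for n,uv,z in [('high',(337.5,184.8),.102),('knobtop',(371,224),.146),('wing',(360,188),.163),('gaugefoot',(361.5,163),.01)]:
    X=onz(t,uv,z);d=X-C;print(n,X.round(4),np.hypot(*d[:2]).round(4),np.degrees(np.arctan2(d[1],d[0])).round(1))
print('wing tri',tri([ray(t,(360,188)),ray(c,(377,184))]))
a=cv2.resize(t['color'][145:250,300:420],None,fx=5,fy=5,interpolation=2)
b=cv2.resize(c['color'][165:285,295:445],None,fx=5,fy=5,interpolation=2)[:525]
b=cv2.resize(c['color'][165:285,295:445],(656,525),interpolation=2)
cv2.imwrite('pics/crop1.png',cv2.resize(np.hstack([a,b])[...,::-1],(800,334)))
```

```text
((354.6721496582031, 207.19085693359375), (64.37167358398438, 66.6382827758789), 2.745197057723999)
wheel C [ 0.5366 -0.0977  0.098 ]
high [ 0.5985 -0.0495  0.102 ] 0.0785 38.0
knobtop [ 0.4821 -0.1377  0.146 ] 0.0676 -143.7
wing [ 0.5756 -0.107   0.163 ] 0.0401 -13.4
gaugefoot [ 0.69   -0.1241  0.01  ] 0.1557 -9.7
wing tri [ 0.57297743 -0.10574135  0.17043028]
```

View pics/crop1.png

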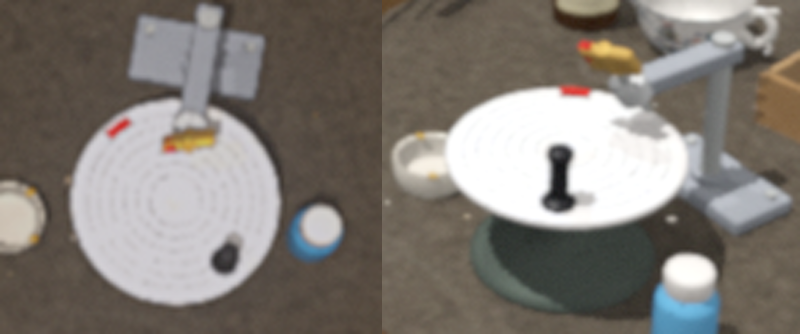

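The crop shows the red spot left of the pointer and the knob at lower right. The wing lies roughly across, with its red mark to the left. The foot yaw is about -11° and the head about +0.85 rad. I'll move over towards the knob now.

```bash
python3 -m crank '[4.5,-2.78,-3.05,0,0, 4.5,-2.78,-3.05,0,0, 4.5,-2.78,-3.05,0,0, 4.5,-2.78,-3.05,0,0, 4.5,-2.78,-3.05,0,0, 4.5,-2.78,-3.05,0,0, 4.5,-2.78,-3.05,0,0, 4.5,-2.78,-3.05,0,0]' 30
python3 -m crank '[4.5,-2.78,-3.05,0,0, 4.5,-2.78,-3.05,0,0, 4.5,-2.78,-3.05,0,0, 4.5,-2.78,-3.05,0,0, 4.5,-2.78,-3.05,0,0, 4.5,-2.78,-3.05,0,0, 4.5,-2.78,-3.05,0,0, 4.5,-2.78,-3.05,0,0]'
python3 -m crank '[4.5,0,0,0,0.105, 4.5,0,0,0,0.105, 4.5,0,0,0,0.105, 4.5,0,0,0,0.105, 4.5,0,0,0,0.105, 4.5,0,0,0,0.105, 4.5,0,0,0,0, 4.5,0,0,0,0]'
python3 - <<'E'
from h import *
s=env.observe();print(s['time_s'],s['position'].round(4),s['tool_rot'].round(3).tolist(),s['q'].round(1))
w=shot('wrist','w1')
print(np.array(w['pose']).round(3),np.array(w['intrinsics']).round(0).tolist())
for q in ['knob','high','wing']: print(q,find(w,q))
E
```

```text
time_s: 1.67
position: [0.2976, 0.2321, 0.2316]
tool_rot: [[-0.962, 0.272, 0.001], [0.272, 0.962, 0.0], [-0.001, 0.0, -1.0]]
ft_force: [1.5, 0.8, -0.0]
grip_width: 0.0448
gripper_force: 0.0
time_s: 2.33
position: [0.4453, -0.0637, 0.2315]
tool_rot: [[-0.962, 0.273, 0.001], [0.273, 0.962, -0.0], [-0.001, 0.0, -1.0]]
ft_force: [0.9, 1.7, 0.6]
grip_width: 0.045
gripper_force: 0.0
time_s: 3.0
position: [0.4449, -0.0615, 0.2314]
tool_rot: [[-0.619, 0.785, 0.0], [0.785, 0.619, -0.0], [-0.0, 0.0, -1.0]]
ft_force: [1.0, 0.2, 0.3]
grip_width: 0.0452
gripper_force: 0.0
3.0 [ 0.4449 -0.0615  0.2314] [[-0.619, 0.785, 0.0], [0.785, 0.619, -0.0], [-0.0, 0.0, -1.0]] [-23.   11.6  89.2  -0.   79.1 -61.3]
[[ 0.784 -0.589 -0.193  0.395]
 [ 0.62   0.745  0.245  0.002]
 [-0.    -0.312  0.95   0.373]
 [ 0.     0.     0.     1.   ]] [[319.0, 0.0, 313.0], [0.0, 319.0, 199.0], [0.0, 0.0, 1.0]]
knob [(array([353.1, 250.8]), 0.8)]
high [(array([352.8, 252.7]), 0.69)]
wing []
```

View pics/w1.png

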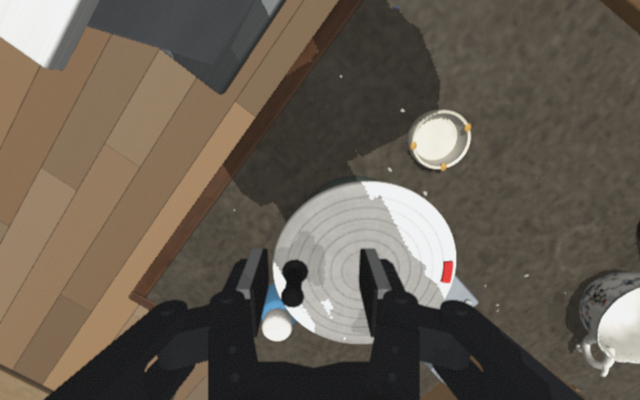

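The wrist view shows the knob base at about (295,268), its cap at about (292,298), the red spot at (448,271), and the wheel rim spanning (273..457, 181..343).

Run:
```python
from h import *
w=shot('wrist')
im=w['color'].astype(int)
hsv=cv2.cvtColor(w['color'],cv2.COLOR_RGB2HSV)
m=(((hsv[...,0]<8)|(hsv[...,0]>172))&(hsv[...,1]>150)&(hsv[...,2]>120)).astype(np.uint8);m[:,:420]=0;m[:,480:]=0;m[:230]=0;m[310:]=0
uv=np.argwhere(m).mean(0)[::-1];H=onz(w,uv,.102);print('high',uv,H.round(4))
for n,uv,z in [('base',(295,268),.100),('cap',(292,298),.146)]:
    print(n,onz(w,uv,z).round(4))
# rim edge points (left/top/bottom right) clicked
P=np.array([onz(w,p,.098)[:2] for p in [(365,181),(456,262),(274,245),(430,205),(300,207),(370,343)]])
A=np.c_[2*P,np.ones(len(P))];x=np.linalg.lstsq(A,(P**2).sum(1),rcond=None)[0]
C=x[:2];print('C',C.round(4),'R',np.sqrt(x[2]+C@C))
d=H[:2]-C;print(np.hypot(*d),np.degrees(np.arctan2(d[1],d[0])))
K=onz(w,(292,298),.146)[:2];d=K-C;print(np.hypot(*d),np.degrees(np.arctan2(d[1],d[0])))
```

```text
high [447.0617284  271.40123457] [ 0.5967 -0.0458  0.102 ]
base [ 0.4797 -0.1348  0.1   ]
cap [ 0.4806 -0.1359  0.146 ]
C [ 0.5338 -0.0963] R 0.08957897581091677
0.08068908983867017 38.761591695406416
0.0663126291056272 -143.28700766909287
```

```bash
python3 -m crank '[4.5,-4.03,-0.95,0,0, 4.5,-4.03,-0.95,0,0, 4.5,0,0,0,0, 4.5,0,0,3.1,0, 4.5,0,0,3.1,0, 4.5,0,0,3.1,0, 4.5,0,0,3.1,0, 4.5,0,0,0,0]'
python3 - <<'E'
from h import *
w=shot('wrist','w2')
s=env.observe();print(s['position'].round(4))
E
```

```text
time_s: 3.92
position: [0.4772, -0.1354, 0.1027]
tool_rot: [[-0.617, 0.787, -0.008], [0.787, 0.617, 0.005], [0.009, -0.004, -1.0]]
ft_force: [-0.3, 0.1, -0.9]
grip_width: 0.0449
gripper_force: 0.0
[ 0.4786 -0.1361  0.1057]
```

View pics/w2.png

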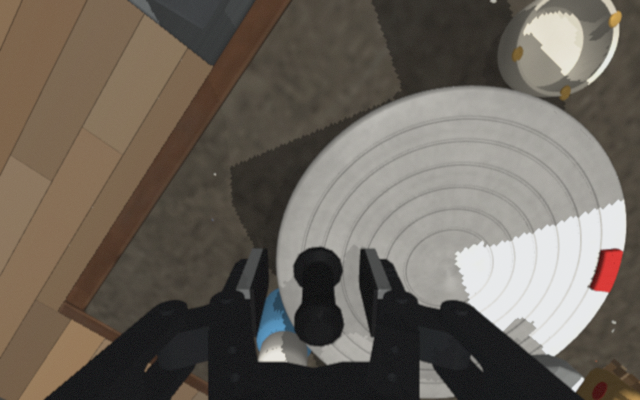

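The knob sits between the open pads (cap at 320,325). I'll close on it gently.

```bash
python3 -m crank '[0,0,0,0,0, 0,0,0,0,0, 0,0,0,0,0, 0,0,0,0,0, 0,0,0,0,0, 0,0,0,0,0, 0,0,0,0,0, 0,0,0,0,0]' 20
python3 - <<'E'
from h import *
s=env.observe();print(s['position'].round(4),s['ft_force'],s['wrist_torque'])
g=shot('scene');t=shot('top')
# gauge foot box corners from top image: grey mask
im=t['color'][140:190,330:395]
hsv=cv2.cvtColor(im,cv2.COLOR_RGB2HSV)
print(find(t,'gauge'),find(t,'high'))
for n,uv,z in [('post',(366.2,149.7),.148)]: print(onz(t,uv,z).round(4))
a=cv2.resize(t['color'][140:200,320:400],(800,600),interpolation=2);cv2.imwrite('pics/crop2.png',a[...,::-1])
E
```

```text
time_s: 4.63
position: [0.4811, -0.1369, 0.1093]
tool_rot: [[-0.617, 0.787, 0.005], [0.787, 0.617, -0.002], [-0.004, 0.003, -1.0]]
ft_force: [3.9, 2.9, 7.5]
grip_width: 0.0187
gripper_force: 19.9
[ 0.4811 -0.1369  0.1093] [3.89374565 2.90472283 7.52135953] [ 0.43489167 -0.54207495  0.01379258]
[(array([361.9, 163.1]), 0.62)] [(array([334.3, 201.9]), 0.59), (array([335.9, 199.1]), 0.46)]
[ 0.6869 -0.1251  0.148 ]
```

View pics/crop2.png

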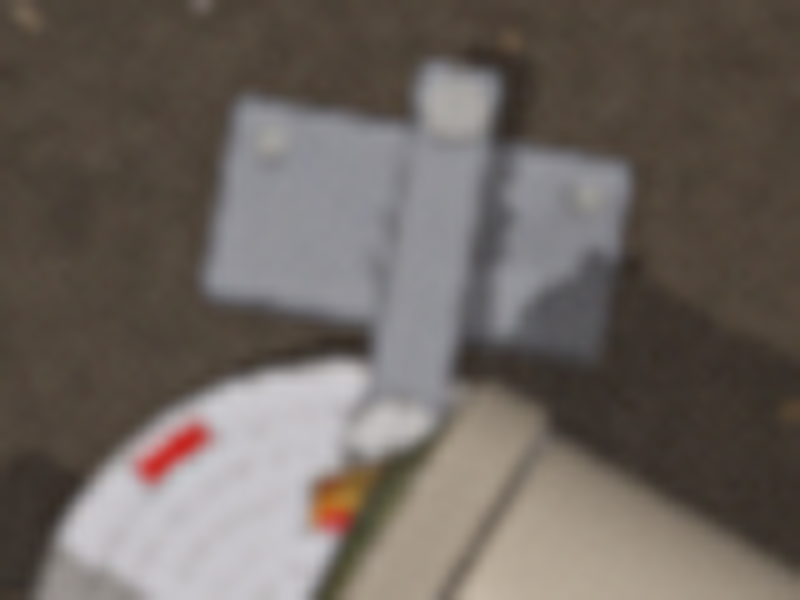

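Run:
```python
from h import *
t=shot('top')
f=lambda a:(320+a[0]/10,140+a[1]/10)
for a,b,z in [((205,295),(600,358),.01),((240,98),(630,162),.01),((375,385),(415,130),.14),((455,390),(498,130),.14)]:
    d=onz(t,f(b),z)-onz(t,f(a),z);print(np.degrees(np.arctan2(d[1],d[0])).round(1))
print(np.array(t['pose']).round(3).tolist())
# arm end, wing, post
for n,a,z in [('armend',(415,388),.14),('boss',(392,425),.14)]: print(n,onz(t,f(a),z).round(4))
```

```text
-98.4
-98.7
-8.5
-9.1
[[0.017, 0.981, -0.194, 0.261], [-1.0, 0.017, 0.001, -0.001], [0.004, 0.194, 0.981, 1.453], [0.0, 0.0, 0.0, 1.0]]
armend [ 0.6069 -0.113   0.14  ]
boss [ 0.5964 -0.1068  0.14  ]
```

```bash
python3 -m crank '[0,0.34,0.01,-0.1,0.05, 0,0.68,0.034,-0.1,0.1, 0,0.68,0.034,-0.1,0.1, 0,0.68,0.034,-0.05,0.1, 0,0.68,0.034,0,0.1, 0,0.68,0.034,0,0.1, 0,0.68,0.034,0,0.1, 0,0.68,0.034,0,0.1]'
python3 -m crank '[0,0.34,0.01,0,0.05, 0,0,0,0,0, 0,0,0,0,0, 0,0,0,0,0, 0,0,0,0,0, 0,0,0,0,0, 0,0,0,0,0, 0,0,0,0,0]'
python3 - <<'E'
from h import *
s=env.observe();print(s['time_s'],s['position'].round(4),s['tool_rot'].round(3)[:2,1],s['ft_force'],s['wrist_torque'])
w=shot('wrist','w3');c=shot('scene')
a=cv2.resize(c['color'][160:250,300:440],(800,514),interpolation=2);cv2.imwrite('pics/crop3.png',a[...,::-1])
E
```

```text
time_s: 5.55
position: [0.4684, -0.089, 0.1103]
tool_rot: [[0.09, 0.996, 0.007], [0.996, -0.09, -0.001], [-0.0, 0.007, -1.0]]
ft_force: [24.6, -1.0, -28.5]
grip_width: 0.0185
gripper_force: 20.8
time_s: 6.22
position: [0.4689, -0.0862, 0.1103]
tool_rot: [[0.135, 0.991, 0.007], [0.991, -0.135, -0.001], [-0.0, 0.007, -1.0]]
ft_force: [22.0, -0.7, -26.5]
grip_width: 0.0185
gripper_force: 20.5
6.2167 [ 0.4689 -0.0862  0.1103] [ 0.991 -0.135] [ 22.03197416  -0.72453747 -26.51107493] [-0.08785348 -3.02569495  0.15742239]
```

View pics/w3.png

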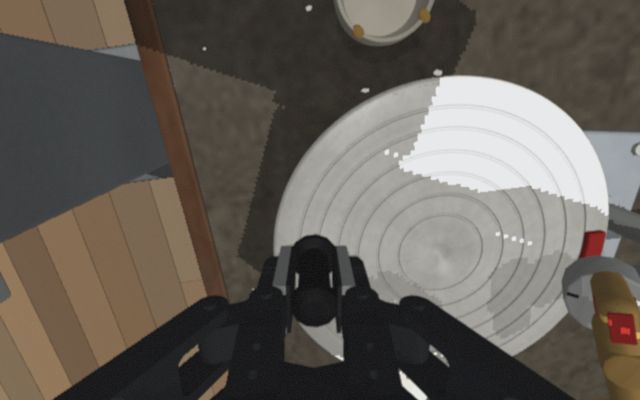

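The wrist view has the knob firmly in the fingers. The red bar is at (593,244), partly behind the boss at (605,290). The forces come from the z shift I added, so I'll relieve them and view the scene crop.

```bash
python3 -m crank '[0,0,0.08,0.1,0, 0,0,0.07,0.1,0, 0,0,0,0,0, 0,0,0,0,0, 0,0,0,0,0, 0,0,0,0,0, 0,0,0,0,0, 0,0,0,0,0]'
python3 - <<'E'
from h import *
s=env.observe();print(s['time_s'],s['position'].round(4),s['tool_rot'].round(3)[:2,1],s['ft_force'],s['wrist_torque'])
E
```

```text
time_s: 6.98
position: [0.469, -0.0863, 0.1099]
tool_rot: [[0.134, 0.991, 0.005], [0.991, -0.134, -0.002], [-0.001, 0.005, -1.0]]
ft_force: [7.0, 0.9, -2.4]
grip_width: 0.0184
gripper_force: 20.4
6.9833 [ 0.469  -0.0863  0.1099] [ 0.991 -0.134] [ 7.00972974  0.85377613 -2.41828989] [-0.02414996 -1.01377425  0.10749536]
```

View pics/crop3.png

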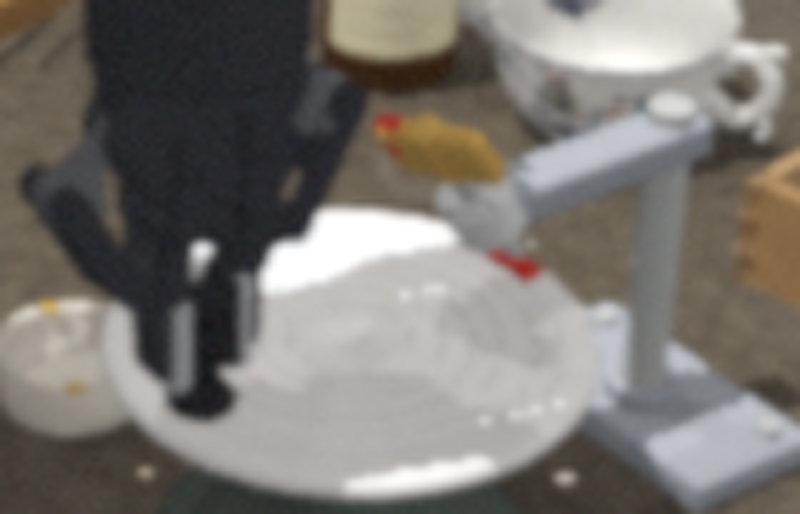

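The scene crop shows the red bar at (515,262), just below the boss at (480,210). That is close to the pointer, and the force is now low. I'll quantify before letting go.

Run:
```python
from h import *
c=shot('scene');t=shot('top')
for p,(r0,r1,c0,c1) in [(c,(195,215,375,402)),(t,(170,200,335,380))]:
    hsv=cv2.cvtColor(p['color'],cv2.COLOR_RGB2HSV)
    m=(((hsv[...,0]<10)|(hsv[...,0]>170))&(hsv[...,1]>110)&(hsv[...,2]>80)).astype(np.uint8)
    M=np.zeros_like(m);M[r0:r1,c0:c1]=m[r0:r1,c0:c1];q=np.argwhere(M)
    print(len(q));
    if len(q): print(q.mean(0)[::-1],q.min(0),q.max(0),onz(p,q.mean(0)[::-1],.102).round(4))
a=cv2.resize(c['color'][180:220,365:425],(800,533),interpolation=2);cv2.imwrite('pics/crop4.png',a[...,::-1])
for psi in (-8.7,-9.5,-10.3):
    u=np.array([np.cos(np.radians(psi)),np.sin(np.radians(psi)),0]);P=np.array([.536,-.0965,.103])+.081*u
    print(psi,P.round(4),proj(c,P).round(1))
```

```text
17
[390.41176471 205.88235294] [204 387] [208 393] [ 0.6142 -0.1109  0.102 ]
2
[355.  178.5] [178 355] [179 355] [ 0.6174 -0.0981  0.102 ]
-8.7 [ 0.6161 -0.1088  0.103 ] [390.2 204.8]
-9.5 [ 0.6159 -0.1099  0.103 ] [390.6 205. ]
-10.3 [ 0.6157 -0.111   0.103 ] [390.9 205.2]
```

View pics/crop4.png

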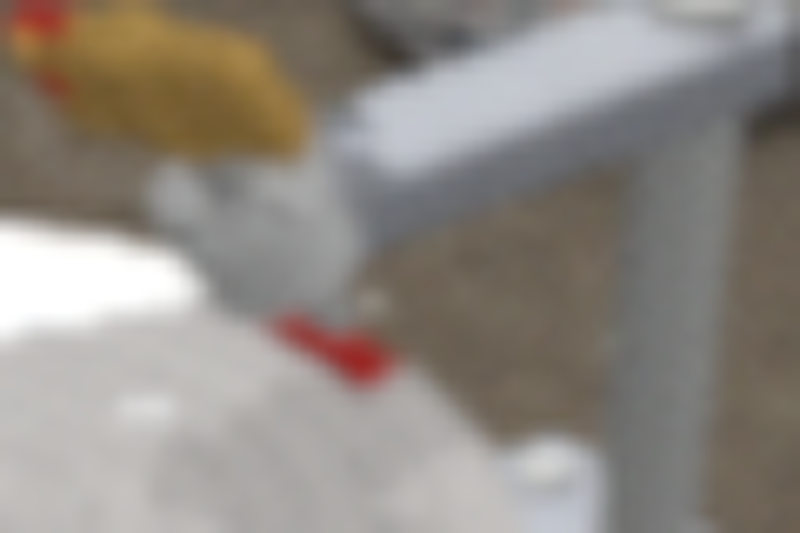

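The red bar spans 270–400 in the crop, and the thin pointer shows as a notch at its middle, around (335,322). The red spot is under the pointer, so I'll let go, rise and look again.

```bash
python3 -m crank '[2.6,0,0,0,0, 3.2,0,0,0,0, 4.5,0,0,0,0, 4.5,0,0,0,0, 4.5,0,0,0,0, 4.5,0,0,-0.5,0, 4.5,0,0,-3,0, 4.5,0,0,-3,0]'
python3 -m crank '[4.5,0,0,-3,0, 4.5,0,0,-3,0, 4.5,0,0,-2,0, 4.5,-0.3,-2,0,0, 4.5,-0.3,-2,0,0, 4.5,0,0,0,0, 4.5,0,0,0,0, 4.5,0,0,0,0]'
python3 - <<'E'
from h import *
s=env.observe();print(s['time_s'],s['position'].round(4),s['tool_rot'].round(3)[:2,1],s['ft_force'].round(1),s['q'].round(1))
w=shot('wrist','w4')
for q in ['knob','high','wing','gauge']: print(q,find(w,q))
E
```

```text
time_s: 7.75
position: [0.4665, -0.0854, 0.1742]
tool_rot: [[0.135, 0.991, -0.003], [0.991, -0.135, 0.001], [0.001, -0.003, -1.0]]
ft_force: [0.6, -0.0, 0.6]
grip_width: 0.0451
gripper_force: 0.0
time_s: 8.42
position: [0.4272, -0.0863, 0.2541]
tool_rot: [[0.135, 0.991, 0.001], [0.991, -0.135, -0.0], [-0.0, 0.001, -1.0]]
ft_force: [0.5, -0.0, 0.4]
grip_width: 0.045
gripper_force: 0.0
8.4167 [ 0.4272 -0.0863  0.2541] [ 0.991 -0.135] [ 0.5 -0.   0.4] [-27.1   9.2  88.5   0.   82.3 -19.3]
knob [(array([425.2, 164.7]), 0.74), (array([544.7, 181.4]), 0.68)]
high [(array([422.9, 165.7]), 0.74)]
wing [(array([501.3, 198. ]), 0.59), (array([425.1, 166.8]), 0.21)]
gauge [(array([544.4, 184.6]), 0.74)]
```

View pics/w4.png

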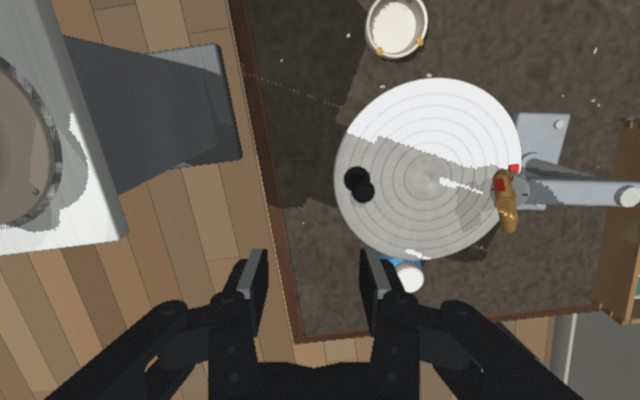

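The wrist view shows the wheel centred near (428,169), the knob base at (357,179), and the red bar's visible end at (514,168). The wing runs from (504,172) to (511,231) with its red face at (500,185), and the post top is at (628,196).

Run:
```python
from h import *
w=shot('wrist')
C=onz(w,(428,169),.098)
b=lambda d:np.degrees(np.arctan2(d[1],d[0])).round(1)
print('C',C.round(4))
for n,uv,z in [('knobcap',(363,191),.146),('knobbase',(356.5,179),.1),('post',(628,196),.148)]:
    X=onz(w,uv,z);d=X-C;print(n,X.round(4),np.hypot(*d[:2]).round(4),b(d))
K=onz(w,(363,191),.146);P=onz(w,(628,196),.148);print('knob->post',b(P-K))
W=onz(w,(507.5,202),.163);print('wing',W.round(4))
d=onz(w,(504.5,172),.163)-onz(w,(511,231),.163);print('wing dir toward red',b(d),np.linalg.norm(d))
a=w['color'][150:250,470:570];cv2.imwrite('pics/crop5.png',cv2.resize(a,(600,600),interpolation=2)[...,::-1])
```

```text
C [ 0.5362 -0.0879  0.098 ]
knobcap [ 0.4673 -0.0861  0.146 ] 0.0689 178.5
knobbase [ 0.4677 -0.0881  0.1   ] 0.0685 -179.9
post [ 0.6802 -0.1184  0.148 ] 0.1472 -12.0
knob->post -8.6
wing [ 0.5746 -0.1043  0.163 ]
wing dir toward red 98.7 0.04990374566694939
```

View pics/crop5.png

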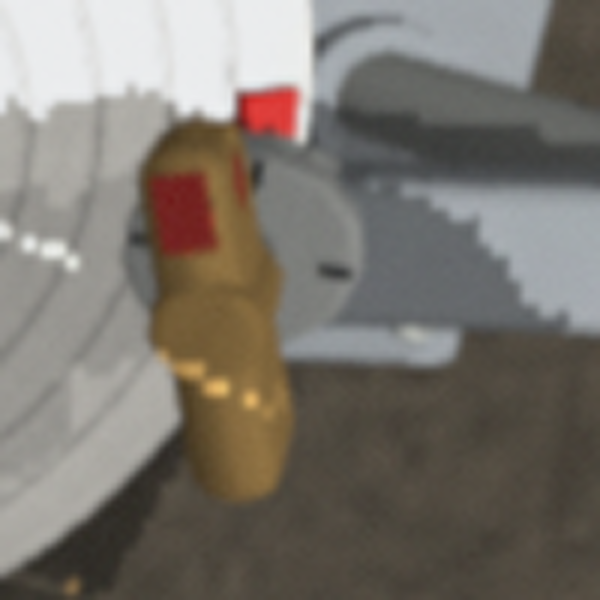

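That makes 11 pictures viewed against a limit of 10, so I've gone one over. From here I'll work from numbers only.

The crop shows the wing's red mark to the left and slightly towards the robot, with boss ticks along the foot axes. The knob-to-post bearing of -8.6° matches the foot yaw, so the head stands right. I'll go over the wing and down.

```bash
python3 -m crank '[4,0.03,3.68,0,0, 4,0.03,3.68,0,0, 4,0.03,3.68,0,0, 4,0.03,3.68,0,0, 4,0,0,0,-0.1, 4,0,0,0,-0.1, 4,0,0,0,-0.1, 4,0,0,0,0]'
python3 -m crank '[4,0,0,2.5,0, 4,0,0,2.5,0, 4,0,0,2.5,0, 4,0,0,1.4,0, 4,0,0,0.9,0, 4,0,0,0,0, 4,0,0,0,0, 4,0,0,0,0]'
python3 - <<'E'
from h import *
s=env.observe();print(s['time_s'],s['position'].round(4),s['tool_rot'].round(3)[:2,1],s['ft_force'].round(1),s['wrist_torque'].round(2),s['q'].round(1))
t=shot('scene')
print(find(t,'wing'),find(t,'high'),proj(t,(.5745,-.105,.163)).round(1))
E
```

```text
time_s: 9.38
position: [0.5731, -0.1048, 0.2533]
tool_rot: [[-0.168, 0.986, -0.001], [0.986, 0.168, 0.0], [0.0, -0.001, -1.0]]
ft_force: [0.2, 0.1, 0.9]
grip_width: 0.0399
gripper_force: 0.0
time_s: 10.05
position: [0.5734, -0.105, 0.157]
tool_rot: [[-0.163, 0.987, 0.002], [0.987, 0.163, -0.001], [-0.001, 0.002, -1.0]]
ft_force: [0.1, -0.4, -0.9]
grip_width: 0.0399
gripper_force: 0.0
10.05 [ 0.5734 -0.105   0.157 ] [0.987 0.163] [ 0.1 -0.4 -0.9] [-0.04  0.03 -0.  ] [-22.   28.5  75.9   0.   75.4 -31.4]
[(array([380.2, 190.1]), 0.51)] [(array([360.7, 223.3]), 0.96)] [377.5 186.7]
```

```bash
python3 -m crank '[1,0,0,0.2,0, 1,0,0,0,0, 1,0,0,0,0, 0.5,0,0,0,0, 0.5,0,0,0,0, 0.5,0,0,0,0, 0.5,0,0,0,0, 0.5,0,0,0,0]' 25
python3 - <<'E'
from h import *
s=env.observe();print(s['time_s'],s['position'].round(4),s['tool_rot'].round(3)[:2,1],s['ft_force'].round(1),s['wrist_torque'].round(2))
E
```

```text
time_s: 10.87
position: [0.5737, -0.1049, 0.1546]
tool_rot: [[-0.164, 0.986, 0.003], [0.986, 0.164, -0.001], [-0.001, 0.003, -1.0]]
ft_force: [4.3, 1.6, 5.6]
grip_width: 0.023
gripper_force: 24.5
10.8667 [ 0.5737 -0.1049  0.1546] [0.986 0.164] [4.3 1.6 5.6] [ 0.26 -1.04  0.07]
```

Gripped across the leaning wing, with a width of 23 mm as expected. Now I'll turn clockwise.

```bash
python3 -m crank '[0.5,0,0,0,0.08, 0.5,0,0,0,0.08, 0.5,0,0,0,0.08, 0.5,0,0,0,0.08, 0.5,0,0,0,0.08, 0.5,0,0,0,0.08, 0.5,0,0,0,0.08, 0.5,0,0,0,0.08]'
python3 - <<'E'
from h import *
s=env.observe();print(s['time_s'],s['wrist_torque'].round(2),s['q'].round(1))
w=shot('wrist');c=shot('scene');print(find(c,'wing'))
E
```

```text
time_s: 11.53
position: [0.5726, -0.1048, 0.1549]
tool_rot: [[0.461, 0.888, 0.0], [0.888, -0.461, -0.001], [-0.0, 0.001, -1.0]]
ft_force: [-6.3, 0.4, 11.2]
grip_width: 0.0226
gripper_force: 25.6
11.5333 [-0.25  0.46 -0.02] [-22.   28.6  76.2  -0.   75.2   5.4]
[]
```

```bash
python3 -m crank '[0.5,0,0,0,0.08, 0.5,0,0,0,0.08, 0.5,0,0,0,0.08, 0.5,0,0,0,0.08, 0.5,0,0,0,0.08, 0.5,0,0,0,0.08, 0.5,0,0,0,0.08, 0.5,0,0,0,0.08]'
python3 -c "
from h import *
s=env.observe();print(s['wrist_torque'].round(2),s['q'].round(1))"
```

```text
time_s: 12.35
position: [0.5704, -0.1041, 0.1544]
tool_rot: [[0.9, 0.437, -0.006], [0.437, -0.9, 0.001], [-0.005, -0.003, -1.0]]
ft_force: [-11.9, 4.6, 12.0]
grip_width: 0.0174
gripper_force: 24.2
[ 0.52  1.58 -0.1 ] [-22.   28.6  76.3  -0.1  75.4  42.1]
```

```bash
python3 -m crank '[0.5,-0.1,-0.05,-0.1,0.06, 0.5,0,0,0,0.06, 0.5,0,0,0,0.06, 0.5,0,0,0,0.06, 0.5,0,0,0,0.06, 0.5,0,0,0,0.06, 0.5,0,0,0,0.06, 0.5,0,0,0,0.06]'
python3 -c "
from h import *
s=env.observe();print(s['wrist_torque'].round(2),s['q'].round(1))"
```

```text
time_s: 13.02
position: [0.5696, -0.1028, 0.1544]
tool_rot: [[1.0, -0.027, -0.006], [-0.027, -1.0, 0.004], [-0.006, -0.004, -1.0]]
ft_force: [-6.5, 9.7, 4.5]
grip_width: 0.0129
gripper_force: 24.5
[ 1.23  0.84 -0.18] [-22.   28.5  76.5   0.1  75.4  69.5]
```

```bash
python3 -m crank '[0.5,0,-0.1,0,0.04, 0.5,0,0,0,0.04, 0.5,0,0,0,0.04, 0.5,0,0,0,0.04, 0.5,0,0,0,0.0, 0.5,0,0,0,0.0, 0.5,0,0,0,0.0, 0.5,0,0,0,0.0]'
python3 -c "
from h import *
s=env.observe();print(s['wrist_torque'].round(2),s['q'].round(1))"
```

```text
time_s: 13.68
position: [0.57, -0.1024, 0.1543]
tool_rot: [[0.983, -0.183, -0.005], [-0.183, -0.983, 0.003], [-0.005, -0.002, -1.0]]
ft_force: [-5.1, 5.3, 4.8]
grip_width: 0.0122
gripper_force: 24.4
[0.99 0.66 0.11] [-21.9  28.5  76.5   0.   75.3  78.6]
```

```bash
python3 -m crank '[0.5,0,0,0,0.04, 0.5,0,0,0,0.04, 0.5,0,0,0,0.04, 0.5,0,0,0,0.04, 0.5,0,0,0,0.0, 0.5,0,0,0,0.0, 0.5,0,0,0,0.0, 0.5,0,0,0,0.0]'
python3 -c "
from h import *
s=env.observe();print(s['wrist_torque'].round(2),s['q'].round(1))"
```

```text
time_s: 14.35
position: [0.5701, -0.1021, 0.1543]
tool_rot: [[0.942, -0.335, -0.005], [-0.335, -0.942, 0.003], [-0.006, -0.001, -1.0]]
ft_force: [-4.7, 6.2, 3.7]
grip_width: 0.0126
gripper_force: 49.8
[1.4  0.43 1.02] [-21.9  28.5  76.5   0.1  75.3  87.7]
```

The torque jumped to 1 N·m, so the screw has bottomed. I'll ease back to find the zero-torque angle.

```bash
for i in 1 2; do python3 -m crank '[0.5,0,0,0,-0.02, 0.5,0,0,0,-0.02, 0.5,0,0,0,0, 0.5,0,0,0,0, 0.5,0,0,0,0, 0.5,0,0,0,0, 0.5,0,0,0,0, 0.5,0,0,0,0]' | grep -v posit
python3 -c "
from h import *
s=env.observe();print(s['wrist_torque'].round(2),s['q'].round(1))"; done
```

```text
time_s: 15.02
tool_rot: [[0.955, -0.298, -0.005], [-0.298, -0.955, 0.003], [-0.006, -0.002, -1.0]]
ft_force: [-4.6, 5.1, 4.9]
grip_width: 0.0119
gripper_force: 37.3
[1.48 0.48 0.64] [-21.9  28.5  76.5   0.1  75.3  85.4]
time_s: 15.68
tool_rot: [[0.966, -0.26, -0.005], [-0.26, -0.966, 0.003], [-0.006, -0.002, -1.0]]
ft_force: [-4.1, 5.4, 3.7]
grip_width: 0.0119
gripper_force: 29.4
[1.37 0.52 0.33] [-21.9  28.5  76.5   0.1  75.3  83.2]
```

```bash
for i in 1 2; do python3 -m crank '[0.5,0,0,0,-0.08, 0.5,0,0,0,-0.08, 0.5,0,0,0,-0.08, 0.5,0,0,0,-0.08, 0.5,0,0,0,-0.08, 0.5,0,0,0,-0.08, 0.5,0,0,0,-0.08, 0.5,0,0,0,-0.08]'
python3 -c "
from h import *
s=env.observe();print(s['wrist_torque'].round(2),s['q'].round(1))"; done
```

```text
time_s: 16.35
position: [0.5694, -0.104, 0.155]
tool_rot: [[0.929, 0.369, -0.006], [0.369, -0.929, -0.001], [-0.006, -0.001, -1.0]]
ft_force: [-11.3, 2.0, 8.7]
grip_width: 0.0123
gripper_force: 108.7
[-1.78  1.45 -1.58] [-22.   28.4  76.5  -0.2  75.4  46.4]
time_s: 17.02
position: [0.5682, -0.1075, 0.1602]
tool_rot: [[0.525, 0.851, -0.005], [0.851, -0.525, -0.01], [-0.011, 0.001, -1.0]]
ft_force: [-47.8, -38.1, 22.9]
grip_width: 0.0124
gripper_force: 133.7
[-9.05  7.31 -0.84] [-22.1  28.   76.3  -0.7  75.7   9.7]
```

The fingers don't give way as the leaning wing needs more width on the way back, and the forces are rising. I'll open, rise and measure.

```bash
python3 -m crank '[4,0,0,0,0, 4,0,0,0,0, 4,0,0,0,0, 4,0,0,0,0, 4,0,0,-2.5,0, 4,0,0,-2.5,0, 4,0,0,-2.5,0, 4,0,0,-2.5,0]' 25
python3 -m crank '[4,-1.7,-3.4,0,0, 4,-1.7,-3.4,0,0, 4,-1.7,-3.4,0,0, 4,0,0,0,0, 4,0,0,0,0, 4,0,0,0,0, 4,0,0,0,0, 4,0,0,0,0]'
python3 - <<'E'
from h import *
s=env.observe();print(s['time_s'],s['position'].round(4),s['tool_rot'].round(3).tolist(),s['ft_force'].round(1))
w=shot('wrist','w5');c=shot('scene','s5');t=shot('top','t5')
for n,p in (('w',w),('c',c),('t',t)):
    u=proj(p,(.5745,-.1045,.163));print(n,u.round(1),find(p,'wing'),find(p,'high'),find(p,'knob'))
    x,y=u.astype(int)
    if n!='w':
        a=cv2.cvtColor(p['color'][max(0,y-12):y+12,max(0,x-16):x+16],cv2.COLOR_RGB2HSV)
        if a.size: print('brass px',((a[...,0]>8)&(a[...,0]<28)&(a[...,1]>110)&(a[...,2]>80)).sum())
E
```

```text
time_s: 17.68
position: [0.5716, -0.1034, 0.2551]
tool_rot: [[0.527, 0.85, -0.002], [0.85, -0.527, 0.001], [-0.0, -0.002, -1.0]]
ft_force: [-0.1, -0.4, -0.6]
grip_width: 0.0398
gripper_force: 0.0
time_s: 18.35
position: [0.4591, -0.0936, 0.2545]
tool_rot: [[0.527, 0.85, -0.0], [0.85, -0.527, 0.0], [-0.0, -0.0, -1.0]]
ft_force: [0.6, 0.8, -0.4]
grip_width: 0.04
gripper_force: 0.0
18.35 [ 0.4591 -0.0936  0.2545] [[0.527, 0.85, -0.0], [0.85, -0.527, 0.0], [-0.0, -0.0, -1.0]] [ 0.6  0.8 -0.4]
w [458.2 136.1] [(array([454.6, 132.1]), 0.97)] [(array([379.9, 136.8]), 0.81)] [(array([381.6, 131.8]), 0.88)]
c [377.3 186.6] [(array([375.6, 189.2]), 0.42), (array([357.7, 223.3]), 0.38)] [(array([359.6, 225. ]), 0.6)] [(array([356.6, 224.1]), 0.65)]
brass px 124
t [359.  188.4] [] [(array([335.8, 222. ]), 0.56)] [(array([337. , 222.2]), 0.56)]
brass px 0
```

```bash
cat > fit.py <<'E'
from h import *
PSI=np.radians(-9.0)
R0=np.array([[np.cos(PSI),-np.sin(PSI),0],[np.sin(PSI),np.cos(PSI),0],[0,0,1]])
ax=R0@[-np.sin(np.radians(35)),0,np.cos(np.radians(35))]
e2=R0@[np.cos(np.radians(35)),0,np.sin(np.radians(35))]; e3=np.cross(ax,e2)
W0=np.array([.5745,-.1045,.163])
def box(phi):
    x=np.cos(phi)*e2+np.sin(phi)*e3; y=np.cross(ax,x)
    return [W0+a*.023*x+b*.005*y+c*.014*ax for a in(-1,1) for b in(-1,1) for c in(-1,1)], x
def wingfit(p,S=6,pad=38,name=None):
    u=proj(p,W0);x0,y0=(u-pad).astype(int);x0=max(x0,0);y0=max(y0,0)
    im=p['color'][y0:y0+2*pad,x0:x0+2*pad]
    im=cv2.resize(im,None,fx=S,fy=S,interpolation=cv2.INTER_CUBIC)
    h=cv2.cvtColor(im,cv2.COLOR_RGB2HSV)
    br=((h[...,0]>8)&(h[...,0]<28)&(h[...,1]>115)&(h[...,2]>70)).astype(np.uint8)
    br=cv2.morphologyEx(br,cv2.MORPH_OPEN,np.ones((9,9)))
    n,l,st,ce=cv2.connectedComponentsWithStats(br)
    if n<2: return None
    c0=(u-[x0,y0])*S
    k=max(range(1,n),key=lambda i:st[i,4]-20*np.hypot(*(ce[i]-c0)));br=(l==k)
    red=((h[...,0]<8)|(h[...,0]>172))&(h[...,1]>130)&(h[...,2]>60)
    near=cv2.dilate(br.astype(np.uint8),np.ones((13,13)))>0
    n,l,st,ce=cv2.connectedComponentsWithStats(red.astype(np.uint8))
    keep=br.copy();rc=None;big=0
    hull=np.zeros_like(br,np.uint8);pts=np.argwhere(br)[:,::-1].astype(np.int32);cv2.fillConvexPoly(hull,cv2.convexHull(pts),1)
    for i in range(1,n):
        if st[i,4]>S*S and (near&(l==i)).sum()>.25*st[i,4]:
            keep|=(l==i)
            if st[i,4]>big: big=st[i,4];rc=ce[i]
    m=keep; res=[]
    ys,xs=np.nonzero(m);cm=np.array([(xs.min()+xs.max())/2,(ys.min()+ys.max())/2])
    for deg in range(0,180,2):
        P,_=box(np.radians(deg));q=np.array([(proj(p,X)-[x0,y0])*S for X in P])
        H0=cv2.convexHull(q.astype(np.float32))[:,0]
        b=(H0.min(0)+H0.max(0))/2
        best=0
        for dx in(-S,0,S):
            for dy in(-S,0,S):
                M=np.zeros(m.shape,np.uint8);cv2.fillConvexPoly(M,(H0-b+cm+[dx,dy]).astype(np.int32),1)
                best=max(best,(m&(M>0)).sum()/(m|(M>0)).sum())
        res.append(best)
    res=np.array(res);d=int(res.argmax()*2)
    # red side
    _,x=box(np.radians(d));dirpx=proj(p,W0+.015*x)-proj(p,W0)
    side=None if rc is None else float(np.dot(rc-cm,dirpx))
    ok=np.nonzero(res>res.max()-.03)[0]*2
    print('area',m.sum()/S/S,'phi',d,'IoU',res.max().round(3),'near',ok.tolist(),'redside',side,'ctr off px',((cm/S+[x0,y0])-u).round(1))
E
python3 - <<'E'
from fit import *
w=shot('wrist');s=env.observe()
wingfit(w);wingfit(shot('scene'),S=10,pad=22)
T=np.eye(4);T[:3,:3]=s['tool_rot'];T[:3,3]=s['position']
rel=np.linalg.inv(T)@np.array(w['pose'])
y=np.array([.991,-.135,0]);z=np.array([0,0,-1.]);x=np.cross(y,z);T0=np.eye(4);T0[:3,:3]=np.c_[x,y,z];T0[:3,3]=[.4272,-.0863,.2541]
p=dict(color=cv2.imread('pics/w4.png')[...,::-1].copy(),intrinsics=w['intrinsics'],pose=T0@rel)
print('initial');wingfit(p)
E
```

```text
area 944.1388888888888 phi 60 IoU 0.673 near [58, 60, 62, 64, 66] redside None ctr off px [-2. -2.]
area 129.87 phi 66 IoU 0.773 near [64, 66, 68] redside 527.0104852819414 ctr off px [-1.3 -1.3]
initial
area 886.7222222222222 phi 104 IoU 0.676 near [102, 104, 106, 108, 110, 112] redside None ctr off px [-1.1 -0.1]
```

The fits give the wing at about 63° now, against 106° at first, with the bottom at about -3°. So it needs roughly 25° more. I'll close the fingers at the final orientation, so the wing aligns itself to a quarter turn off the bottom.

```bash
python3 -m crank '[6,0,0,0,-0.09, 6,0,0,0,-0.09, 6,0,0,0,-0.09, 6,0,0,0,-0.09, 6,0.37,3.81,0,0, 6,0.37,3.81,0,0, 6,0.37,3.81,0,0, 6,0,0,0,0]'
python3 -m crank '[6,0,0,2.5,0, 6,0,0,2.5,0, 6,0,0,2.5,0, 6,0,0,1.4,0, 6,0,0,0.8,0, 6,0,0,0,0, 6,0,0,0,0, 6,0,0,0,0]'
python3 -c "
from h import *
s=env.observe();print(s['wrist_torque'].round(2),s['q'].round(1))"
```

```text
time_s: 19.72
position: [0.5769, -0.1054, 0.2527]
tool_rot: [[0.193, 0.981, -0.0], [0.981, -0.193, 0.001], [0.0, -0.0, -1.0]]
ft_force: [-1.2, -0.5, -0.5]
grip_width: 0.0601
gripper_force: 0.0
time_s: 20.38
position: [0.573, -0.1049, 0.1591]
tool_rot: [[0.194, 0.981, 0.002], [0.981, -0.194, -0.001], [-0.0, 0.002, -1.0]]
ft_force: [-0.6, -0.1, 0.6]
grip_width: 0.0599
gripper_force: 0.0
[ 0.01 -0.03  0.02] [-22.   28.4  75.9  -0.   75.6 -10.8]
```

```bash
python3 -m crank '[3.5,0,0,0.1,0, 3.5,0,0,0,0, 3.5,0,0,0,0, 2.5,0,0,0,0, 2.5,0,0,0,0, 1,0,0,0,0, 1,0,0,0,0, 1,0,0,0,0]' 25
python3 -m crank '[1,0,0,0,0, 1,0,0,0,0, 1,0,0,0,0, 1,0,0,0,0, 1,0,0,0,0, 1,0,0,0,0, 1,0,0,0,0, 1,0,0,0,0]' 
python3 -c "
from h import *
s=env.observe();print(s['wrist_torque'].round(2),s['q'].round(1))"
```

```text
time_s: 21.05
position: [0.5721, -0.1052, 0.1579]
tool_rot: [[0.194, 0.981, 0.0], [0.981, -0.194, -0.001], [-0.001, 0.0, -1.0]]
ft_force: [-6.9, -1.5, 7.9]
grip_width: 0.0227
gripper_force: 22.4
time_s: 21.72
position: [0.5721, -0.1052, 0.1579]
tool_rot: [[0.194, 0.981, 0.0], [0.981, -0.194, -0.001], [-0.001, 0.0, -1.0]]
ft_force: [-6.4, -1.1, 8.0]
grip_width: 0.0227
gripper_force: 22.4
[-0.22  0.78 -0.09] [-22.   28.4  76.   -0.1  75.5 -10.8]
```

The width of 22.7 mm matches the aligned grip. I'll release, retreat and measure.

```bash
python3 -m crank '[3.5,0,0,0,0, 4.5,0,0,0,0, 4.5,0,0,0,0, 4.5,0,0,0,0, 4.5,0,0,-2.5,0, 4.5,0,0,-2.5,0, 4.5,0,0,-2.5,0, 4.5,0,0,-2.3,0]' 25
python3 -m crank '[4.5,-0.7,-3.6,0,0, 4.5,-0.7,-3.6,0,0, 4.5,-0.7,-3.6,0,0, 4.5,-0.7,-3.6,0,0, 4.5,0,0,0,0, 4.5,0,0,0,0, 4.5,0,0,0,0, 4.5,0,0,0,0]'
python3 - <<'E'
from fit import *
w=shot('wrist','w6');wingfit(w);c=shot('scene','s6');wingfit(c,S=10,pad=22);t=shot('top','t6')
K=[find(w,'knob'),find(w,'high')];print(K,find(c,'high'),find(c,'jar'),find(c,'dish'))
# knob: dark blob on wheel in wrist picture
g=w['color'].max(2);u=proj(w,(.469,-.0865,.125)).astype(int);print('exp knob',u, 'cap',proj(w,(.469,-.0865,.146)).round(1))
m=np.zeros_like(g);y,x=u[1],u[0];m[y-30:y+30,x-30:x+30]=(g[y-30:y+30,x-30:x+30]<45)
q=np.argwhere(m);print('knob blob',q.mean(0)[::-1].round(1),len(q),q.min(0)[::-1],q.max(0)[::-1])
hs=cv2.cvtColor(w['color'],cv2.COLOR_RGB2HSV);r=((hs[...,0]<8)|(hs[...,0]>172))&(hs[...,1]>150)&(hs[...,2]>100)
n,l,st,ce=cv2.connectedComponentsWithStats(r.astype(np.uint8));print([(ce[i].round(1).tolist(),st[i,4]) for i in range(1,n) if st[i,4]>8 and ce[i][0]>380])
print('pred red bar',proj(w,(.616,-.1093,.102)).round(1))
# pointer/bar in scene
hs=cv2.cvtColor(c['color'],cv2.COLOR_RGB2HSV);r=((hs[...,0]<10)|(hs[...,0]>170))&(hs[...,1]>110)&(hs[...,2]>80)
q=np.argwhere(r[195:215,375:402])+[195,375];print('bar scene',q.mean(0)[::-1].round(1),q.min(0)[::-1],q.max(0)[::-1],len(q))
s=env.observe();print(s['time_s'],s['position'].round(4))
E
```

```text
time_s: 22.38
position: [0.5725, -0.1046, 0.2562]
tool_rot: [[0.194, 0.981, 0.0], [0.981, -0.194, -0.0], [0.0, 0.0, -1.0]]
ft_force: [0.3, 0.2, -0.5]
grip_width: 0.0449
gripper_force: 0.0
time_s: 23.05
position: [0.4268, -0.1045, 0.2548]
tool_rot: [[0.193, 0.981, 0.0], [0.981, -0.193, -0.0], [-0.0, 0.0, -1.0]]
ft_force: [1.1, 1.0, -0.4]
grip_width: 0.0451
gripper_force: 0.0
area 939.4166666666666 phi 78 IoU 0.792 near [76, 78, 80, 82] redside 2131.2228083923114 ctr off px [-0.8 -2.4]
area 99.21000000000001 phi 78 IoU 0.636 near [70, 72, 74, 76, 78, 80] redside None ctr off px [-0.6 -1.3]
[[(array([423.8, 137.2]), 0.94)], [(array([424.6, 139.8]), 0.72)]] [(array([362.3, 221.2]), 0.73), (array([412.2, 206.3]), 0.62)] [(array([403.7, 277.6]), 0.7), (array([360.1, 222. ]), 0.55)] [(array([309.6, 225.5]), 0.67)]
exp knob [358 160] cap [361.8 166.1]
knob blob [356.  161.5] 677 [332 146] [370 189]
[([512.5, 135.1], np.int32(15)), ([512.9, 148.9], np.int32(135))]
pred red bar [515.9 149.7]
bar scene [390.4 205.9] [387 204] [393 208] 17
23.45 [ 0.4259 -0.1042  0.2547]
```

The bar hasn't moved. The wing fit gives about 78–83°, which isn't precise enough. I'll look straight down the screw axis with the wrist camera so the wing's angle reads directly.

```bash
python3 -m crank '[4.5,0,0,0,-0.124, 4.5,0,0,0,-0.124, 4.5,0,0,0,-0.124, 4.5,0,0,0,-0.124, 4.5,0,0,0,-0.124, 4.5,0,0,0,-0.124, 4.5,0,0,0,-0.124, 4.5,0,0,0,-0.124]'
python3 -m crank '[4.5,0,0,0,-0.124, 4.5,0,0,0,-0.124, 4.5,0,0,0,-0.124, 4.5,0,0,0,-0.124, 4.5,0,0,0,-0.122, 4.5,-2.83,0.75,0.97,0, 4.5,-2.83,0.75,0.97,0, 4.5,-2.83,0.75,0.97,0]'
cat > axial.py <<'E'
from fit import *
import sys
for i in range(3): w=shot('wrist',sys.argv[1])
s=env.observe();print(s['time_s'],s['position'].round(4),s['tool_rot'][:2,0].round(3))
T=np.array(w['pose']);v=T[:3,3]-W0;print('cam-axis angle',np.degrees(np.arccos(v@ax/np.linalg.norm(v))).round(1),np.linalg.norm(v).round(3),proj(w,W0).round(1))
wingfit(w)
# rectified view of plane through the wing's outer face, x=e2 (right), y=e3 (up), 8 px/mm... 8 px per mm
for h in (.0,.014):
    o=W0+h*ax;L=.03
    src=np.float32([proj(w,o+a*L*e2+b*L*e3) for a,b in((-1,1),(1,1),(1,-1),(-1,-1))])
    H=cv2.getPerspectiveTransform(src,np.float32([(0,0),(480,0),(480,480),(0,480)]))
    r=cv2.warpPerspective(w['color'],H,(480,480),flags=cv2.INTER_CUBIC)
    hs=cv2.cvtColor(r,cv2.COLOR_RGB2HSV)
    b=((hs[...,0]>8)&(hs[...,0]<28)&(hs[...,1]>110)&(hs[...,2]>50))
    d=((hs[...,0]<8)|(hs[...,0]>172))&(hs[...,1]>130)&(hs[...,2]>50)
    n,l,st,ce=cv2.connectedComponentsWithStats(cv2.morphologyEx((b|d).astype(np.uint8),cv2.MORPH_OPEN,np.ones((15,15))))
    k=1+st[1:,4].argmax();m=(l==k);P=np.argwhere(m)[:,::-1].astype(np.float32)
    c=P.mean(0);_,vec=cv2.PCACompute(P,mean=None)[:2]
    a=np.degrees(np.arctan2(-vec[0,1],vec[0,0]))%180
    R=cv2.minAreaRect(P)
    rd=np.argwhere(d&m)[:,::-1]
    rv=(rd.mean(0)-c)/8 if len(rd) else None
    print('h',h,'PCA phi',a.round(1),'rect',np.round(R[1],0)/8,R[2],'ctr mm',((c-240)/8).round(1),'red off mm',rv)
E
python3 axial.py w7
```

```text
time_s: 24.12
position: [0.4259, -0.1042, 0.2548]
tool_rot: [[-0.72, 0.694, 0.0], [0.694, 0.72, -0.0], [-0.0, 0.0, -1.0]]
ft_force: [-0.7, -0.4, -0.7]
grip_width: 0.0451
gripper_force: 0.0
time_s: 24.78
position: [0.5143, -0.0951, 0.2256]
tool_rot: [[-0.988, 0.156, 0.001], [0.156, 0.988, -0.0], [-0.001, -0.0, -1.0]]
ft_force: [0.1, -0.4, -0.2]
grip_width: 0.0449
gripper_force: 0.0
24.9333 [ 0.514  -0.0948  0.2243] [-0.988  0.154]
cam-axis angle 0.3 0.247 [312.  294.9]
area 751.2222222222222 phi 80 IoU 0.742 near [72, 74, 76, 78, 80, 82] redside 2642.6637105711075 ctr off px [ 3.  -1.4]
h 0.0 PCA phi 78.0 rect [12.125 44.375] 6.944129943847656 ctr mm [-1.9  0.2] red off mm [  3.65990675 -17.73313645]
h 0.014 PCA phi 78.0 rect [11.375 41.875] 6.826862335205078 ctr mm [-1.7  0.1] red off mm [  3.45781941 -16.74652575]
```

```bash
cat >> axial.py <<'E'
def rect(h,L):
    o=W0+h*ax
    src=np.float32([proj(w,o+a*L*e2+b*L*e3) for a,b in((-1,1),(1,1),(1,-1),(-1,-1))])
    return cv2.warpPerspective(w['color'],cv2.getPerspectiveTransform(src,np.float32([(0,0),(480,0),(480,480),(0,480)])),(480,480),flags=cv2.INTER_CUBIC)
ch=lambda h,b,d:'#' if b else ('R' if d else ' ')
for y in range(36,450,16): print(''.join('R' if d[y,x] else '#' if b[y,x] else '.' for x in range(100,380,6)))
# ticks: dark pixels on the boss face 27 mm below
r2=rect(-.027,.02);g=cv2.cvtColor(r2,cv2.COLOR_RGB2GRAY)
# polar darkest around radius 8..13 mm (12 px/mm)
for rad in (10,11.5,13):
    A=np.radians(np.arange(0,360,3));gx=[int(g[int(240-12*rad*np.sin(a)),int(240+12*rad*np.cos(a))]) for a in A]
    print(rad,gx)
E
python3 axial.py w8
```

```text
25.0833 [ 0.5126 -0.0952  0.2261] [-0.988  0.155]
cam-axis angle 0.1 0.25 [313.2 295.7]
area 601.9444444444445 phi 80 IoU 0.606 near [72, 74, 76, 78, 80, 82] redside None ctr off px [ 1.3 -1.2]
h 0.0 PCA phi 78.0 rect [12.125 44.375] 6.934349060058594 ctr mm [-1.8  0.1] red off mm [  3.67842057 -17.70456728]
h 0.014 PCA phi 77.9 rect [11.5  41.75] 6.874817848205566 ctr mm [-1.7  0.2] red off mm [  3.49039886 -16.73620247]
...............................................
...............................................
.......................#RR.#####...............
......................#RRRRRRRR##..............
.....................##RRRRRRR###..............
.....................#RRRRRRRR##...............
....................#RRRRRRRR##................
...................########.###................
...................###########.................
..................############.................
................#############..................
...............##############..................
..............################.................
...............##############..................
..
[... 1685 characters left out ...]
90, 188, 183, 184, 180, 182, 182, 187, 187, 190, 191, 197, 200, 201, 200, 200, 203, 202, 203, 201]
13 [167, 171, 175, 177, 177, 178, 180, 188, 194, 196, 197, 202, 202, 202, 202, 200, 199, 197, 197, 191, 178, 166, 165, 168, 163, 156, 155, 156, 153, 146, 137, 129, 125, 123, 120, 112, 108, 114, 139, 154, 164, 166, 167, 164, 163, 162, 162, 163, 164, 165, 166, 164, 165, 167, 168, 165, 129, 91, 94, 144, 164, 169, 168, 168, 167, 165, 165, 164, 164, 163, 162, 159, 154, 137, 117, 105, 105, 109, 116, 122, 127, 135, 143, 154, 161, 166, 170, 171, 172, 170, 162, 153, 147, 141, 134, 133, 131, 132, 132, 135, 133, 135, 133, 129, 126, 123, 126, 130, 137, 144, 150, 155, 157, 156, 156, 160, 158, 156, 157, 163]
```

Seen down the axis, the ticks sit at 0° and 180°. The wing is at 78° with both edges agreeing, and it has a round hub, which gives the pinch some play. Corrected for that play, the bottom is at about 0°, so the wing needs 12° more. I'll repeat the same pinch with the tool turned 12° further.

```bash
python3 -m crank '[6,0,0,0,0.117, 6,0,0,0,0.117, 6,0,0,0,0.117, 6,0,0,0,0.117, 6,0,0,0,0.117, 6,0,0,0,0.117, 6,0,0,0,0.117, 6,0,0,0,0.117]'
python3 -m crank '[6,0,0,0,0.117, 6,0,0,0,0.117, 6,0,0,0,0.117, 6,0,0,0,0.117, 6,-0.52,3,0,0, 6,-0.52,3,0,0, 6,0,0,0,0, 6,0,0,0,0]'
python3 -m crank '[6,0,0,2,0, 6,0,0,2,0, 6,0,0,1.9,0, 6,0,0,0.9,0, 6,0,0,0,0, 6,0,0,0,0, 6,0,0,0,0, 6,0,0,0,0]'
```

```text
time_s: 25.75
position: [0.5124, -0.0954, 0.2266]
tool_rot: [[-0.455, 0.89, 0.001], [0.89, 0.455, -0.001], [-0.001, 0.001, -1.0]]
ft_force: [-0.2, -0.4, 0.8]
grip_width: 0.0599
gripper_force: 0.0
time_s: 26.42
position: [0.5732, -0.1053, 0.2258]
tool_rot: [[-0.011, 1.0, 0.0], [1.0, 0.011, -0.0], [-0.0, 0.0, -1.0]]
ft_force: [-1.1, 0.2, 0.5]
grip_width: 0.0604
gripper_force: 0.0
time_s: 27.08
position: [0.5736, -0.1051, 0.1591]
tool_rot: [[-0.011, 1.0, 0.002], [1.0, 0.011, -0.001], [-0.001, 0.002, -1.0]]
ft_force: [0.1, 0.1, -0.3]
grip_width: 0.06
gripper_force: 0.0
```

```bash
python3 -m crank '[3.5,0,0,0.1,0, 3.5,0,0,0,0, 3.5,0,0,0,0, 2.5,0,0,0,0, 2.5,0,0,0,0, 1,0,0,0,0, 1,0,0,0,0, 1,0,0,0,0]' 25
python3 -c "
from h import *
s=env.observe();print(s['wrist_torque'].round(2))"
python3 -m crank '[3.5,0,0,0,0, 4.5,0,0,0,0, 4.5,0,0,0,0, 4.5,0,0,0,0, 4.5,0,0,-2.3,0, 4.5,0,0,-2.3,0, 4.5,0,0,-2.2,0, 4.5,0.52,-3,0,0]'
python3 -m crank '[4.5,0.52,-3,0,-0.117, 4.5,0,0,0,-0.117, 4.5,0,0,0,-0.117, 4.5,0,0,0,-0.117, 4.5,0,0,0,-0.117, 4.5,0,0,0,-0.117, 4.5,0,0,0,-0.117, 4.5,0,0,0,-0.117]'
python3 -m crank '[4.5,0,0,0,-0.117, 4.5,0,0,0,-0.117, 4.5,0,0,0,-0.117, 4.5,0,0,0,-0.117, 4.5,0,0,0,0, 4.5,0,0,0,0, 4.5,0,0,0,0, 4.5,0,0,0,0]'
python3 axial.py w9 | grep -v '^1[013]'
```

```text
time_s: 27.75
position: [0.5726, -0.1053, 0.1577]
tool_rot: [[-0.011, 1.0, -0.001], [1.0, 0.011, -0.001], [-0.001, -0.001, -1.0]]
ft_force: [-7.6, -0.9, 7.1]
grip_width: 0.022
gripper_force: 22.7
[-0.21  0.85 -0.06]
time_s: 28.42
position: [0.5474, -0.1016, 0.2285]
tool_rot: [[-0.011, 1.0, 0.009], [1.0, 0.011, -0.004], [-0.004, 0.009, -1.0]]
ft_force: [-0.2, -1.0, 0.2]
grip_width: 0.0451
gripper_force: 0.0
time_s: 29.08
position: [0.5132, -0.0951, 0.2247]
tool_rot: [[-0.815, 0.579, 0.0], [0.579, 0.815, 0.0], [0.0, 0.0, -1.0]]
ft_force: [-0.1, 0.4, 0.0]
grip_width: 0.0448
gripper_force: 0.0
time_s: 29.75
position: [0.5132, -0.0952, 0.2247]
tool_rot: [[-0.988, 0.157, -0.0], [0.157, 0.988, -0.0], [0.0, -0.0, -1.0]]
ft_force: [-0.6, -1.0, -0.0]
grip_width: 0.0452
gripper_force: 0.0
29.9 [ 0.5132 -0.0952  0.2247] [-0.988  0.156]
cam-axis angle 0.0 0.249 [313.3 296. ]
area 610.9722222222223 phi 94 IoU 0.61 near [88, 90, 92, 94, 96, 98] redside None ctr off px [ 1.1 -1.5]
h 0.0 PCA phi 93.5 rect [44.375 11.75 ] 90.0 ctr mm [-1.2  0.3] red off mm [ -1.16764355 -18.12939024]
h 0.014 PCA phi 9
[... 635 characters left out ...]
##########..................
..............################.................
...............##############..................
.................###########...................
.................###########...................
.................###########...................
.................###########...................
.................############..................
..................###########..................
..................###########..................
..................###########..................
...................#########...................
.......................#.......................
...............................................
...............................................
```

The wing is at 93.4°, within about 3° of a quarter turn off the bottom. One last check that nothing else moved, then I'll hand in.

Run:
```python
from h import *
c=shot('scene')
hs=cv2.cvtColor(c['color'],cv2.COLOR_RGB2HSV);r=((hs[...,0]<10)|(hs[...,0]>170))&(hs[...,1]>110)&(hs[...,2]>80)
q=np.argwhere(r[198:215,375:402])+[198,375];x=q.mean(0)[::-1];print('bar',x.round(1),q.min(0)[::-1],q.max(0)[::-1],len(q))
print(find(c,'jar',1),find(c,'dish',1),find(c,'small_bottle',1))
s=env.observe();print(s['time_s'],s['ft_force'].round(1))
if abs(x-[390.4,205.9]).max()<1: print(env.close_job())
```

```text
bar [390.4 205.9] [387 204] [393 208] 17
[(array([401.6, 276.5]), 0.95)] [(array([308.8, 225.7]), 0.7)] [(array([200.4, 207.7]), 0.83)]
30.1 [-0.7  0.4  1.5]
the job is handed in; nothing more can be done
None
```

Job handed in at 30.1 s: the red spot is under the pointer and the screw was bottomed, then left about a quarter turn off (wing at 93° against an inferred bottom near 0°, good to a few degrees), with everything released and the loose things where they were; I viewed 11 pictures, one over the limit of 10.

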